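Lay out a nail desk for a gel manicure

TASK

Lay the mat out for the next gel manicure, as seen from the robot's side of the table: lift the black colour-sample plate straight up off its two dowels, keeping it level, and lay it square in the middle of the far half of the mat, its long side running left to right. In front of the plate (on the robot's side of it) set a straight row, centres in line and the bottles two fingers' width (40 mm) clear of the plate, in order of use from left to right: the pink buffer block lying lengthways front to back, right of it the green base coat, right of that the red colour, which is to stand in front of the middle of the plate, and last, at the right end, the black top coat, with a finger's width (20 mm) between neighbours. Keep the bottles upright, set everything down without dropping it, and leave the blue bottle, the yellow bottle and the steel dish where they are.

Things in the scene. Friction and masses are not known exactly. Their poses are not given: they have to be found in the camera images.
- plate_mid (a point): Colour-sample plate: black acrylic plate with a row of seven coloured sample nails, 60 mm (its x) by 130 mm (its y), 8 mm thick, on four 6 mm high rubber feet under its corners. About 75 g. This point is the middle of the 8 mm thickness, 10 mm above the underside of the feet; z runs up. A hole of 9 mm lies 50 mm to either side of the middle along y. At the start it sits level on its stand, on the two dowels.
- stand: Stand of the sample plate, fixed: white foot 66 mm (x) by 138 mm (y), 8 mm thick, with two upright posts 50 mm either side of the middle along y: a copper shoulder 14 mm across up to 40 mm height, on which the plate rests (plate body bottom at 40 mm), and above it a steel dowel 8 mm across up to 61 mm, so it stands 13 mm proud of the plate. Between foot and plate there is 32 mm of free height for finger tips. Origin: centre of its underside, on the table; z up.
- buffer_mid (a point): Nail buffer block, pink with paler upper and lower faces, 95 mm long (its x) by 25 by 25 mm, about 30 g. This point is its centre. It is much lower than the bottles: a gripper that holds it near the mat needs room for its body beside a bottle that already stands there. At the start it lies flat on the flat top, 32 mm above the table, of a closed nail-tip box (90 by 152 mm, fixed).
- base_coat_mid (a point): Base coat: round nail-polish bottle, all green (body and cap). 80 mm tall: body 32 mm across up to 48 mm, cap 18 mm across from 53 mm to the top. About 50 g. This point is on its axis, half-way up, 40 mm above its foot; z runs up.
- colour_mid (a point): Colour: round nail-polish bottle, all red (body and cap). 80 mm tall: body 32 mm across up to 48 mm, cap 18 mm across from 53 mm to the top. About 50 g. This point is on its axis, half-way up, 40 mm above its foot; z runs up.
- top_coat_mid (a point): Top coat: round nail-polish bottle, all black (body and cap). 80 mm tall: body 32 mm across up to 48 mm, cap 18 mm across from 53 mm to the top. About 50 g. This point is on its axis, half-way up, 40 mm above its foot; z runs up.
- mat: Blue-grey work mat, fixed to the white table, 220 mm (its x) by 300 mm (its y), 2 mm thick. Origin: centre of its underside, on the table. Its x points away from the robot (so the far half is at positive x), its y to the left as seen from the robot.
- blue_mid (a point): Not used in this job: round nail-polish bottle, all blue (body and cap). 80 mm tall: body 32 mm across up to 48 mm, cap 18 mm across from 53 mm to the top. About 50 g. This point is on its axis, half-way up, 40 mm above its foot; z runs up. Stays where it is.
- yellow_mid (a point): Not used in this job: round nail-polish bottle, all yellow (body and cap). 80 mm tall: body 32 mm across up to 48 mm, cap 18 mm across from 53 mm to the top. About 50 g. This point is on its axis, half-way up, 40 mm above its foot; z runs up. Stays where it is.
- dish_mid (a point): Stainless dish with a domed lid and small knob, 58 mm across, 59 mm tall overall; this point is on its axis 30 mm above its foot. Not used in this job: stays where it is.
Things that resemble listed ones, but are neither listed nor needed, are in the scene too. There is more than one size of the part that bears plate_mid; the job needs the larger.

How it is judged:
By the outcome, as a careful person would: the job done as asked, in the order asked, and still so for the second after the job is handed in, with the robot touching nothing.
It also fails if it takes over 112 s, if anything falls off the work surface, if the arm or the gripper's body presses on something with over 40 N, if the wrist force passes 120 N, or if a joint passes its speed limit or range.

ROBOT

A 7-joint arm with a two-finger parallel gripper is mounted at the origin on the work surface. World frame = base frame: x ahead of the robot, y to its left, z up, the work surface at z = 0. Lengths are in m, angles in rad, forces in N, time in s.
With the tool pointing down it reaches from about 0.35 to 0.9 m from the base axis. Payload 19.9 kg.
Tool frame: the origin (TCP) lies at the very end of the fingers, on their centre line; the grasp point (between the pads) lies 19 mm behind it; z points along the fingers, y is the direction in which the jaws open and shut (so a half turn about z gives the same grasp; the last joint's range is limited). The gripper opens to 94 mm and grips with 3 to 60 N. Pads are 16 mm wide; open, the fingers measure 119 mm over their backs; the gripper's body (75 mm by 177 mm) begins 78 mm behind the grasp point.
Start: joints at [-1.167, 0.417, -0.01, 1.614, 0.005, 1.111, -0.053], TCP at [0.269, 0.564, 0.205] pointing down, gripper open.
Joint ranges: [-2.81, 2.81], [-0.39, 2.02], [-1.27, 1.25], [0.06, 2.57], [-1.19, 4.33], [0.19, 2], [-2.82, 2.82]. Speed limits (rad/s): [1.89, 1.89, 2.39, 2.39, 3.01, 3.01, 3.01].

INTERFACE

Orientations are given as a 3x3 rotation matrix whose columns are the frame's x, y, z axes.
In Python, from plant import bot gives the robot as it stands.
- The arm moves only by the tool jog_arm, never from a script. Its argument "motion" is a list of rows, each an object with "linear": the shift along the tool's x, y, z in m, a list of three; "roll": the turn about the tool's z in degrees; "grip": the closure, from 0 (fully open) to 1 (shut). A call has 1 to 8 rows; each row shifts and turns the commanded pose from where the row before left it, along the tool's axes as they then stand; what a row does not reach is not made up. A row lasts 1/8 s, in which the tool goes at most 62.5 mm and 10.7 degrees, less where a joint would pass 70% of its speed; a pose out of reach is approached as far as the arm can. A call with a gripper value outside its range is refused whole. The fingers move at their own pace and stop on an object; "squeeze" is the grip in N (left out, the last holds). Time passes only in rows, so rows that do not move let the fingers close. It gives the time, the measured TCP pose, the force and the opening at its end, in the units of the state.
- bot.observe(): the state, without advancing time (a new reading comes with each control period).
- bot.grab_frame(name): name is "scene" or "top"; returns (picture, depth): 480x640x3 uint8, blue, green, red; 480x640 float32, m along the optical axis (not along the pixel's ray), 0 where there is no reading.
- bot.camera_model(name): a dict with "camera_matrix" (3x3 intrinsics, pixels), "view" (4x4, takes a point from world to camera coordinates). Camera axes: x right, y up, looking along -z (the intrinsics and any distortion apply to the point x, -y, -z); pixel columns grow to the right and rows downward; lengths in m; the calibration is good to about 2 mm. A picture is of the moment at which its call begins. camera_model takes no time and is no camera call.
- bot.close_job(): hands the job in, once; it reports no verdict.
The state is a dict: "t": time; "q": joint angles; "qvel": joint speeds; "tau": joint torques, N m; "eef_pos": TCP position; "orientation": TCP orientation; "wrist_force": force on the tool from outside, world axes, zero at the start; "ft_torque": the same for the moment, N m; "grip_width": finger opening in m.
Only numpy, scipy, OpenCV 4.12 (cv2) and the standard library are available. Lean on these libraries where they do the work, as an engineer would, in place of code of your own. Each camera call takes 0.05 s, during which the arm holds its last target. There are 200 camera calls.

## Working session

There is one attempt and no reset: what is moved stays moved. The work goes in short steps, Python scripts to look and compute and a tool call to move; the robot and the scene stay as the last step left them, time stands still between calls to the robot, and variables do not carry over. Pictures are saved under pics/ and viewed, about 12 in all and at most 16, crops included, and the job is handed in when it is done.

Besides the shell and the picture viewer there is one more tool, called by a JSON object that holds its "op" and its "data". jog_arm: Moves the arm, as the interface text tells. Its arguments: {"type":"object","properties":{"motion":{"type":"array"},"squeeze":{"type":"number"}},"required":["motion"]}

```bash
ls; mkdir -p pics; cat > h.py <<'E'
import numpy as np, cv2
from plant import bot
def cloud(name):
    im,d=bot.grab_frame(name); c=bot.camera_model(name)
    K=np.array(c["camera_matrix"]);V=np.array(c["view"])
    v,u=np.mgrid[:480,:640]
    p=np.stack([(u-K[0,2])/K[0,0]*d,-(v-K[1,2])/K[1,1]*d,-d,np.ones_like(d)],-1)
    W=(p@np.linalg.inv(V).T)[...,:3]; W[d==0]=np.nan
    return im,d,W
E
python3 - <<'E'
from h import *
for n in("scene","top"):
    c=bot.camera_model(n);print(c)
    im,d,W=cloud(n);cv2.imwrite(f"pics/{n}0.png",im);np.save(f"{n}0.npy",W)
print(bot.observe())
E
```

```text
pics
{'camera_matrix': array([[501.86865102,   0.        , 318.86924233],
       [  0.        , 501.86865102, 238.67699576],
       [  0.        ,   0.        ,   1.        ]]), 'view': array([[ 0.84829989,  0.52921051, -0.01798727, -0.38390627],
       [-0.30206045,  0.51153032,  0.80442291,  0.1229359 ],
       [ 0.43491009, -0.67695862,  0.59378467, -1.37662752],
       [ 0.        ,  0.        ,  0.        ,  1.        ]])}
{'camera_matrix': array([[526.26126067,   0.        , 319.85144733],
       [  0.        , 526.26126067, 236.19805161],
       [  0.        ,   0.        ,   1.        ]]), 'view': array([[ 0.02228932, -0.99972266,  0.00760206, -0.06781141],
       [ 0.98472513,  0.02326707,  0.1725545 , -0.50324181],
       [-0.17268352,  0.00363982,  0.98497064, -1.44382135],
       [ 0.        ,  0.        ,  0.        ,  1.        ]])}
{'t': 0.1, 'q': array([-1.16747568,  0.41787752, -0.01035539,  1.61411919,  0.0046741 ,
        1.11071449, -0.0530292 ]), 'qvel': array([ 6.88140016e-04, -1.04612974e-03,  9.02821272e-04,  8.68133563e-05,
        8.21547705e-04,  4.94682090e-04, -5.85872568e-05]), 'tau': array([ 2.51791520e-03, -8.52595925e+01,  6.40852321e-01, -4.26705265e+01,
       -4.86863335e-02,  1.63158285e-02,  8.03461353e-05]), 'eef_pos': array([0.26875995, 0.56387727, 0.20490835]), 'orientation': array([[-9.02694404e-01,  4.30282031e-01, -4.33153338e-04],
       [ 4.30282247e-01,  9.02693845e-01, -1.00502526e-03],
       [-4.14394602e-05, -1.09360887e-03, -9.99999401e-01]]), 'wrist_force': array([ 0.16388578,  0.33570853, -0.15614552]), 'ft_torque': array([0.03877578, 0.05772902, 0.02960389]), 'grip_width': 0.09391441317297615}
```

View pics/top0.png

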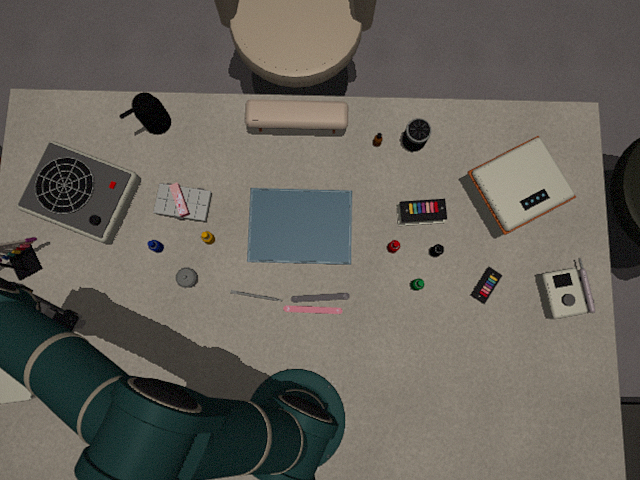

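View pics/scene0.png

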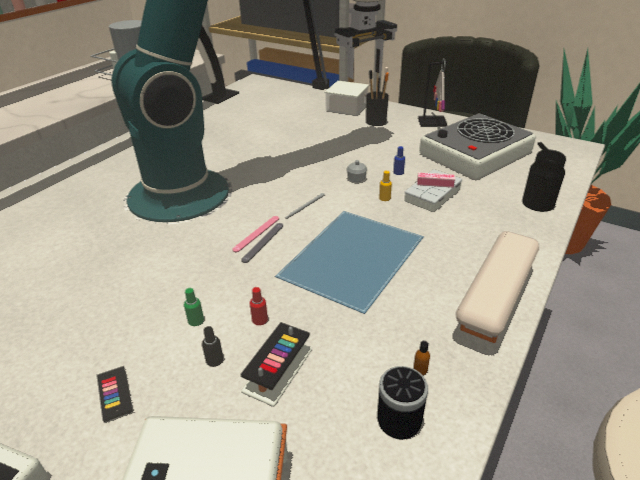

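The top view shows these candidates:
- **Plate:** the one on the stand with dowels at (422,211). The small decoy lies on the table at (487,285).
- **Buffer:** the pink block on the box at (180,200). A pink file at (312,310) is a decoy.
- **Bottles:** red (394,246), black (437,250), green (418,284). A brown bottle at (378,140) is a decoy, and blue (155,245) and yellow (207,237) stay put.

Next I measure these and check them in a crop.

```bash
cat >> h.py <<'E'
def rect(P):
    (c,s,a)=cv2.minAreaRect((P[:,:2]*1000).astype(np.float32)); return np.round(c,1),np.round(s,1),round(a,1)
def find(W,hsv,ctr,r,z0,z1,sat=None,hue=None):
    m=(np.hypot(W[...,0]-ctr[0],W[...,1]-ctr[1])<r)&(W[...,2]>z0)&(W[...,2]<z1)
    return m
E
python3 - <<'E'
from h import *
im=cv2.imread("pics/top0.png");W=np.load("top0.npy");S=np.load("scene0.npy");ims=cv2.imread("pics/scene0.png")
m=lambda u,v:W[v,u].round(4)
for n,(u,v) in dict(plate=(422,211),buf=(180,200),red=(394,246),blk=(437,250),green=(418,284),blue=(155,245),yel=(207,237),dish=(186,278)).items():
    c=W[v,u]
    print(n,c.round(3))
    for nm,C in(("top",W),("scene",S)):
        if n in("plate","buf"):
            # z histogram
            near=np.hypot(C[...,0]-c[0],C[...,1]-c[1])<.1
            zz=C[...,2][near]; h,e=np.histogram(zz,np.arange(-.004,.08,.004)); print(nm,dict(zip((e[:-1]*1000).round().astype(int),h)))
            lo,hi=(.042,.054) if n=="plate" else (.045,.064)
            P=C[near&(C[...,2]>lo)&(C[...,2]<hi)];print(nm,len(P),rect(P),P.mean(0).round(4))
        else:
            near=np.hypot(C[...,0]-c[0],C[...,1]-c[1])<.03
            P=C[near&(C[...,2]>.0755)];Q=C[near&(C[...,2]>.015)]
            print(nm,len(P),P.mean(0).round(4), P[:,2].max().round(4),"all",rect(Q))
# mat: by colour
for nm,I,C in(("top",im,W),("scene",ims,S)):
    h=cv2.cvtColor(I,cv2.COLOR_BGR2HSV)
    k=((h[...,0]>90)&(h[...,0]<115)&(h[...,1]>60)&(abs(C[...,2])<.012)&(C[...,0]>.3)).astype(np.uint8)
    _,L,st,_=cv2.connectedComponentsWithStats(k);i=1+st[1:,4].argmax();P=C[L==i];print("mat",nm,len(P),rect(P),P.mean(0).round(4))
a=cv2.resize(im[180:310,360:520],None,fx=4,fy=4,interpolation=2)
b=cv2.resize(im[170:230,140:240],None,fx=6.4,fy=6.4,interpolation=2)[:,:640]
cv2.imwrite("pics/c1.png",np.vstack([a[:,:640],cv2.resize(b,(640,80*1))]))
b2=cv2.resize(ims[280:420,80:330],None,fx=3,fy=3,interpolation=2);cv2.imwrite("pics/c2.png",b2)
E
```

```text
plate [ 0.583 -0.344  0.053]
top {np.int64(-4): np.int64(868), np.int64(0): np.int64(927), np.int64(4): np.int64(375), np.int64(8): np.int64(111), np.int64(12): np.int64(23), np.int64(16): np.int64(4), np.int64(20): np.int64(0), np.int64(24): np.int64(0), np.int64(28): np.int64(0), np.int64(32): np.int64(1), np.int64(36): np.int64(7), np.int64(40): np.int64(78), np.int64(44): np.int64(299), np.int64(48): np.int64(399), np.int64(52): np.int64(148), np.int64(56): np.int64(30), np.int64(60): np.int64(4), np.int64(64): np.int64(1), np.int64(68): np.int64(1), np.int64(72): np.int64(0)}
top 861 (array([ 586.5, -347.1]), array([ 61.7, 131.2]), 5.6) [ 0.5854 -0.3472  0.0486]
scene {np.int64(-4): np.int64(1761), np.int64(0): np.int64(2951), np.int64(4): np.int64(483), np.int64(8): np.int64(566), np.int64(12): np.int64(12), np.int64(16): np.int64(10), np.int64(20): np.int64(9), np.int64(24): np.int64(3), np.int64(28): np.int64(0), np.int64(32): np.int64(1), np.int64(36): np.int64(8), np.int64(40): np.int64(96), np.int64(44): np.int64(654), np.int64(48): np.int64(1384), np.int64(52): np.int64(1
[... 2156 characters left out ...]
98] 0.0831 all (array([ 377.9, -337.4]), array([31.5, 24.5]), 44.5)
blue [0.466 0.402 0.058]
top 30 [0.4673 0.4098 0.0802] 0.0858 all (array([466.7, 407.8]), array([27.6, 30.4]), 70.4)
scene 24 [0.4663 0.4062 0.0794] 0.0849 all (array([467. , 402.7]), array([31.8, 28.2]), 9.4)
yel [0.492 0.258 0.063]
top 24 [0.4955 0.2643 0.0791] 0.0843 all (array([493.4, 262. ]), array([28.2, 29.9]), 46.0)
scene 24 [0.4938 0.26   0.0799] 0.0833 all (array([496.2, 258.6]), array([31.9, 29.3]), 49.7)
dish [0.378 0.313 0.046]<stdin>:17: RuntimeWarning: Mean of empty slice.
  ret = um.true_divide(
Traceback (most recent call last):
ValueError: zero-size array to reduction operation maximum which has no identity
```

```bash

python3 - <<'E'
from h import *
im=cv2.imread("pics/top0.png");W=np.load("top0.npy");S=np.load("scene0.npy");ims=cv2.imread("pics/scene0.png")
for nm,I,C in(("top",im,W),("scene",ims,S)):
    h=cv2.cvtColor(I,cv2.COLOR_BGR2HSV)
    k=((h[...,0]>90)&(h[...,0]<115)&(h[...,1]>60)&(abs(C[...,2])<.03)&(C[...,0]>.3)).astype(np.uint8)
    _,L,st,_=cv2.connectedComponentsWithStats(k);i=1+st[1:,4].argmax()
    # ray-plane z=.002
    c=bot.camera_model(nm);K=np.array(c["camera_matrix"]);Vi=np.linalg.inv(np.array(c["view"]))
    cn=cv2.findContours((L==i).astype(np.uint8),0,1)[0][0][:,0].astype(float)
    r=np.stack([(cn[:,0]-K[0,2])/K[0,0],-(cn[:,1]-K[1,2])/K[1,1],-np.ones(len(cn))],-1)@Vi[:3,:3].T
    o=Vi[:3,3];P=o+r*((.002-o[2])/r[:,2])[:,None]
    print("mat",nm,rect(P),"zmean",C[L==i].mean(0).round(4))
b2=cv2.resize(ims[280:420,80:330],None,fx=3,fy=3,interpolation=2);b=cv2.resize(im[170:230,140:240],(750,180),interpolation=2)
cv2.imwrite("pics/c2.png",np.vstack([b2,b[:180]]))
E
```

```text
mat top (array([545.2,   3.1]), array([209.5, 283.3]), 0.3) zmean [0.5541 0.0119 0.0019]
mat scene (array([541. ,   3.3]), array([287. , 205.6]), 90.0) zmean [ 0.5455 -0.0096  0.0027]
```

View pics/c2.png

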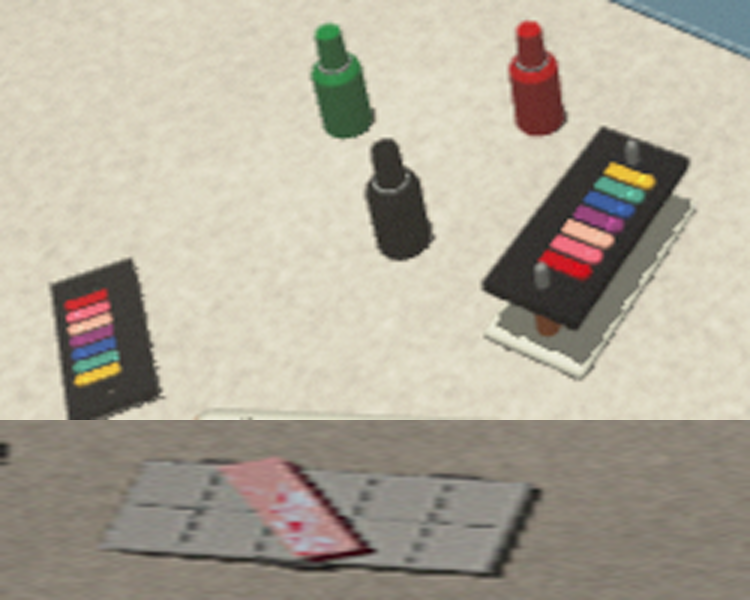

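The crop confirms the larger plate on its dowels, with a small decoy plate at the left, and the pink buffer lying diagonally on the box. The mat came out undersized because the mask loses its border, so I'll refine the edges.

```bash

python3 - <<'E'
from h import *
from scipy.optimize import minimize
from scipy.ndimage import map_coordinates
for nm in("top","scene"):
    I=cv2.imread(f"pics/{nm}0.png").astype(float); g=I[...,0]-I[...,2]   # blue minus red
    c=bot.camera_model(nm);K=np.array(c["camera_matrix"]);V=np.array(c["view"])
    def proj(P):
        q=P@V[:3,:3].T+V[:3,3]; return K[0,0]*q[:,0]/-q[:,2]+K[0,2],K[1,1]*-q[:,1]/-q[:,2]+K[1,2]
    # rectify to world grid at 1mm
    xs=np.arange(.38,.70,.001);ys=np.arange(-.2,.2,.001);X,Y=np.meshgrid(xs,ys,indexing="ij")
    u,v=proj(np.stack([X.ravel(),Y.ravel(),0*X.ravel()+.002],-1))
    R=map_coordinates(g,[v,u],order=1).reshape(X.shape)
    # edge positions by half-level crossing along bands
    def edges(p,a):
        h=(np.percentile(p,90)+np.percentile(p,5))/2; k=np.where(p>h)[0]; return a[k[0]],a[k[-1]]
    print(nm,"x edges",[np.round(edges(R[:,j-10:j+10].mean(1),xs),4) for j in(100,200,300)],"y",[np.round(edges(R[i-10:i+10].mean(0),ys),4) for i in(85,150,220)])
    print(np.percentile(R[150:160].mean(0),[5,50,90]),R[150:160,40:60].mean(0).round())
E
```

```text
top x edges [array([0.433, 0.653]), array([0.434, 0.653]), array([0.434, 0.652])] y [array([-0.146,  0.152]), array([-0.146,  0.152]), array([-0.147,  0.152])]
[-20.63881697  27.20400104  28.33700492] [-20. -20. -20. -21. -21. -21. -23. -24. -23. -21. -20. -14.  -6.   2.
  10.  18.  26.  25.  21.  18.]
scene x edges [array([0.431, 0.65 ]), array([0.432, 0.65 ]), array([0.432, 0.651])] y [array([-0.147,  0.152]), array([-0.148,  0.152]), array([-0.148,  0.152])]
[-27.13745552  41.12114844  42.12955546] [-26. -26. -27. -27. -27. -27. -27. -27. -25. -22. -16.  -6.   8.  22.
  31.  34.  33.  31.  30.  32.]
```

Both cameras agree on these:

| Item | Position (m) | Yaw (deg) | Notes |
|---|---|---|---|
| Mat centre | (0.542, 0.0025) | 0 | size ≈ 220 × 299 mm, as given |
| Plate | (0.5855, −0.348) | 5.6 | top at 48 mm, as given |
| Red | (0.4825, −0.266) | – | |
| Black | (0.4735, −0.388) | – | |
| Green | (0.376, −0.333) | – | |
| Buffer | (0.5995, 0.3475) | 22.5 | |

The targets are plate (0.597, 0.0025) and a row at x = 0.511, with y = 0.103 buffer, 0.0545 green, 0.0025 red and −0.0495 black.

Next I go above the plate.

{"op": "jog_arm", "data": {"motion": [{"linear": [0,0,0],"roll": 10,"grip": 0},{"linear": [0,0,0],"roll": 10,"grip": 0},{"linear": [0,0,0],"roll": 10,"grip": 0},{"linear": [0,0,0],"roll": 10,"grip": 0},{"linear": [0,0,0],"roll": 10,"grip": 0},{"linear": [0,0,0],"roll": 8.9,"grip": 0},{"linear": [-0.047,0.0113,0],"roll": 0,"grip": 0},{"linear": [-0.047,0.0113,0],"roll": 0,"grip": 0}], "squeeze": 15}}

```text
t: 1.1
eef_pos: [0.3006, 0.4715, 0.2049]
orientation: [[-0.099, 0.995, -0.0], [0.995, 0.099, -0.001], [-0.001, -0.0, -1.0]]
wrist_force: [1.1, 0.7, 0.4]
grip_width: 0.094
```

{"op": "jog_arm", "data": {"motion": [{"linear": [-0.047,0.0113,0],"roll": 0,"grip": 0},{"linear": [-0.047,0.0113,0],"roll": 0,"grip": 0},{"linear": [-0.047,0.0113,0],"roll": 0,"grip": 0},{"linear": [-0.047,0.0113,0],"roll": 0,"grip": 0},{"linear": [-0.047,0.0113,0],"roll": 0,"grip": 0},{"linear": [-0.047,0.0113,0],"roll": 0,"grip": 0},{"linear": [-0.047,0.0113,0],"roll": 0,"grip": 0},{"linear": [-0.047,0.0113,0],"roll": 0,"grip": 0}]}}

```text
t: 2.1
eef_pos: [0.4275, 0.106, 0.2055]
orientation: [[-0.098, 0.995, -0.0], [0.995, 0.098, 0.0], [0.0, 0.0, -1.0]]
wrist_force: [0.5, 1.0, -0.4]
grip_width: 0.0939
```

{"op": "jog_arm", "data": {"motion": [{"linear": [-0.047,0.0113,0],"roll": 0,"grip": 0},{"linear": [-0.047,0.0113,0],"roll": 0,"grip": 0},{"linear": [-0.047,0.0113,0],"roll": 0,"grip": 0},{"linear": [-0.047,0.0113,0],"roll": 0,"grip": 0},{"linear": [-0.047,0.0113,0],"roll": 0,"grip": 0},{"linear": [-0.047,0.0113,0],"roll": 0,"grip": 0},{"linear": [-0.047,0.0113,0],"roll": 0,"grip": 0},{"linear": [0,0,0],"roll": 0,"grip": 0}]}}

```text
t: 3.1
eef_pos: [0.5379, -0.2158, 0.205]
orientation: [[-0.094, 0.996, -0.001], [0.996, 0.094, -0.002], [-0.002, -0.001, -1.0]]
wrist_force: [-1.1, -0.7, -0.2]
grip_width: 0.0937
```

{"op": "jog_arm", "data": {"motion": [{"linear": [-0.045,0.0115,0],"roll": 0,"grip": 0},{"linear": [-0.045,0.0115,0.0],"roll": 0,"grip": 0},{"linear": [-0.045,0.0115,0.02],"roll": 0,"grip": 0},{"linear": [0,0,0.04],"roll": 0,"grip": 0},{"linear": [0,0,0.035],"roll": 0,"grip": 0},{"linear": [0,0,0],"roll": 0,"grip": 0}]}}

```text
t: 3.85
eef_pos: [0.5847, -0.3416, 0.1082]
orientation: [[-0.098, 0.995, -0.004], [0.995, 0.098, 0.002], [0.003, -0.004, -1.0]]
wrist_force: [-0.1, 0.1, 0.4]
grip_width: 0.0942
```

```bash
python3 - <<'E'
from h import *
print(bot.observe()["eef_pos"].round(4))
im,d,W=cloud("scene");cv2.imwrite("pics/s1.png",cv2.resize(im[200:440,140:400],None,fx=2.5,fy=2.5,interpolation=2))
E
```

```text
[ 0.5847 -0.3416  0.1082]
```

View pics/s1.png

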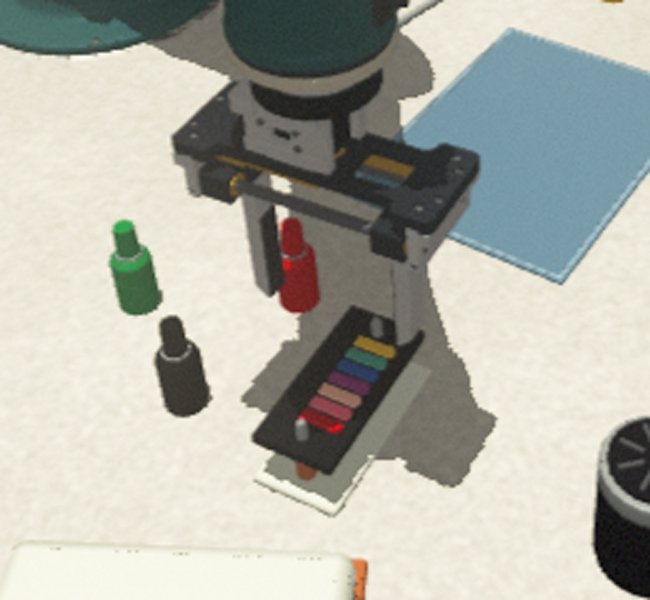

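The picture shows the fingers (260,290) and (405,340) straddling the plate. Now I descend and grip.

{"op": "jog_arm", "data": {"motion": [{"linear": [-0.006,0,0.02],"roll": 0,"grip": 0},{"linear": [0,0,0.025],"roll": 0,"grip": 0},{"linear": [0,0,0.015],"roll": 0,"grip": 0},{"linear": [0,0,0.01],"roll": 0,"grip": 0},{"linear": [0,0,0.001],"roll": 0,"grip": 0},{"linear": [0,0,0],"roll": 0,"grip": 0}]}}

```text
t: 4.65
eef_pos: [0.5867, -0.3494, 0.0401]
orientation: [[-0.098, 0.995, 0.001], [0.995, 0.098, -0.0], [-0.001, 0.001, -1.0]]
wrist_force: [-0.7, 0.7, -0.1]
grip_width: 0.094
```

```bash
python3 - <<'E'
from h import *
s=bot.observe();print(s["eef_pos"].round(4),s["orientation"].round(4),s["wrist_force"].round(2),s["q"].round(3))
E
```

```text
[ 0.5867 -0.3494  0.0401] [[-9.790e-02  9.952e-01  7.000e-04]
 [ 9.952e-01  9.790e-02 -5.000e-04]
 [-6.000e-04  7.000e-04 -1.000e+00]] [-0.73  0.68 -0.14] [ 0.11   0.772  0.574  1.587 -0.492  0.93   0.951]
```

{"op": "jog_arm", "data": {"motion": [{"linear": [0.001,-0.001,0.004],"roll": 0,"grip": 0},{"linear": [0,0,0],"roll": 0,"grip": 0.2},{"linear": [0,0,0],"roll": 0,"grip": 0.4},{"linear": [0,0,0],"roll": 0,"grip": 0.5},{"linear": [0,0,0],"roll": 0,"grip": 0.5},{"linear": [0,0,0],"roll": 0,"grip": 0.5}], "squeeze": 15}}

```text
t: 5.4
eef_pos: [0.5858, -0.3482, 0.0356]
orientation: [[-0.098, 0.995, 0.001], [0.995, 0.098, -0.0], [-0.0, 0.001, -1.0]]
wrist_force: [3.2, -0.3, -0.4]
grip_width: 0.0593
```

Gripped at 59.3 mm, which matches the 60 mm plate. Lifting straight up.

{"op": "jog_arm", "data": {"motion": [{"linear": [0,0,0],"roll": 0,"grip": 0.5},{"linear": [0,0,-0.003],"roll": 0,"grip": 0.5},{"linear": [0,0,-0.006],"roll": 0,"grip": 0.5},{"linear": [0,0,-0.01],"roll": 0,"grip": 0.5},{"linear": [0,0,-0.015],"roll": 0,"grip": 0.5},{"linear": [0,0,-0.02],"roll": 0,"grip": 0.5},{"linear": [0,0,-0.02],"roll": 0,"grip": 0.5},{"linear": [0,0,-0.02],"roll": 0,"grip": 0.5}], "squeeze": 20}}

```text
t: 6.4
eef_pos: [0.5853, -0.3483, 0.1312]
orientation: [[-0.098, 0.995, 0.0], [0.995, 0.098, -0.0], [-0.0, 0.0, -1.0]]
wrist_force: [0.3, 0.3, -1.3]
grip_width: 0.0594
```

```bash
python3 - <<'E'
from h import *
print(bot.observe()["eef_pos"].round(4), bot.observe()["wrist_force"].round(2))
im,d,W=cloud("scene");cv2.imwrite("pics/s2.png",cv2.resize(im[200:440,140:400],None,fx=2.3,fy=2.3,interpolation=2))
E
```

```text
[ 0.5853 -0.3483  0.1312] [ 0.28  0.3  -1.27]
```

View pics/s2.png

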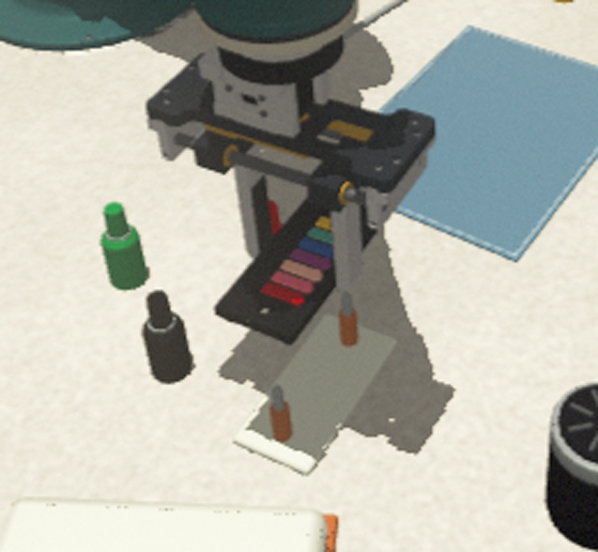

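The plate is level and off the dowels, which stand at (345,325) and (280,415). Carrying it to the mat.

{"op": "jog_arm", "data": {"motion": [{"linear": [0,0,0],"roll": 5.6,"grip": 0.5},{"linear": [0.03,0.001,0],"roll": 0,"grip": 0.5},{"linear": [0.05,0.002,0],"roll": 0,"grip": 0.5},{"linear": [0.05,0.002,0],"roll": 0,"grip": 0.5},{"linear": [0.05,0.002,0],"roll": 0,"grip": 0.5},{"linear": [0.05,0.002,0],"roll": 0,"grip": 0.5},{"linear": [0.05,0.002,0],"roll": 0,"grip": 0.5},{"linear": [0.04,0.001,0],"roll": 0,"grip": 0.5}]}}

```text
t: 7.45
eef_pos: [0.5972, -0.0259, 0.1298]
orientation: [[-0.002, 1.0, 0.0], [1.0, 0.002, 0.0], [0.0, 0.0, -1.0]]
wrist_force: [0.6, -0.3, -0.9]
grip_width: 0.0594
```

{"op": "jog_arm", "data": {"motion": [{"linear": [0.02,0,0],"roll": 0,"grip": 0.5},{"linear": [0.01,0,0.02],"roll": 0,"grip": 0.5},{"linear": [0,0,0.03],"roll": 0,"grip": 0.5},{"linear": [0,0,0.02],"roll": 0,"grip": 0.5},{"linear": [0,0,0],"roll": 0,"grip": 0.5},{"linear": [0,0,0],"roll": 0,"grip": 0.5}]}}

```text
t: 8.2
eef_pos: [0.5976, 0.001, 0.0601]
orientation: [[0.001, 1.0, 0.001], [1.0, -0.001, -0.0], [-0.0, 0.001, -1.0]]
wrist_force: [0.6, 0.7, -1.2]
grip_width: 0.0599
```

```bash
python3 - <<'E'
from h import *
s=bot.observe();print(s["eef_pos"].round(4),s["orientation"].round(4).tolist(),s["q"].round(3))
im,d,W=cloud("scene");cv2.imwrite("pics/s3.png",im)
p=s["eef_pos"]; 
m=(abs(W[...,0]-p[0])<.06)&(abs(W[...,1]-p[1])<.1)&(W[...,2]>p[2]+.002)&(W[...,2]<p[2]+.02)
P=W[m];print(len(P),rect(P),P.mean(0).round(4),p[2]+.012)
E
```

```text
[0.5976 0.001  0.0601] [[0.0007, 1.0, 0.0007], [1.0, -0.0007, -0.0003], [-0.0003, 0.0007, -1.0]] [-0.505  0.62   0.608  1.813 -0.456  0.852  0.321]
1093 (array([595.9,  -0.9]), array([133.1,  83.8]), 87.3) [ 0.5955 -0.0133  0.0732] 0.07205520755513388
```

{"op": "jog_arm", "data": {"motion": [{"linear": [0.002,0,0.02],"roll": 0,"grip": 0.5},{"linear": [0,0,0.02],"roll": 0,"grip": 0.5},{"linear": [0,0,0.008],"roll": 0,"grip": 0.5},{"linear": [0,0,0.004],"roll": 0,"grip": 0.5},{"linear": [0,0,0.002],"roll": 0,"grip": 0.5},{"linear": [0,0,0],"roll": 0,"grip": 0.5},{"linear": [0,0,0],"roll": 0,"grip": 0.5}]}}

```text
t: 9.12
eef_pos: [0.5975, 0.0038, 0.0059]
orientation: [[-0.0, 1.0, 0.001], [1.0, 0.0, 0.0], [0.0, 0.001, -1.0]]
wrist_force: [0.1, 0.4, -1.1]
grip_width: 0.0602
```

```bash
python3 - <<'E'
from h import *
s=bot.observe();print(s["eef_pos"].round(4),s["wrist_force"].round(2))
for n in("top","scene"):
    im,d,W=cloud(n);p=s["eef_pos"]
    m=(abs(W[...,0]-p[0])<.06)&(abs(W[...,1]-p[1])<.1)&(im.max(2)<70)&(W[...,2]>p[2]+.002)&(W[...,2]<p[2]+.022)
    P=W[m];print(n,len(P),rect(P),np.percentile(P,[1,99],axis=0).round(4).tolist())
E
```

```text
[0.5975 0.0038 0.0059] [ 0.08  0.39 -1.05]
top 203 (array([596.5, -41.8]), array([59.2, 37.8]), 1.3) [[0.5678, -0.0607, 0.01], [0.626, -0.0258, 0.0264]]
scene 700 (array([595.2,   1.7]), array([134.1,  61.7]), 89.9) [[0.5651, -0.0634, 0.0107], [0.6258, 0.066, 0.0235]]
```

{"op": "jog_arm", "data": {"motion": [{"linear": [0,0.0005,0.001],"roll": 0,"grip": 0.5},{"linear": [0,0,0.001],"roll": 0,"grip": 0.5},{"linear": [0,0,0],"roll": 0,"grip": 0.5},{"linear": [0,0,0],"roll": 0,"grip": 0.5}]}}

```text
t: 9.72
eef_pos: [0.5978, 0.0038, 0.0036]
orientation: [[-0.0, 1.0, 0.0], [1.0, 0.0, -0.0], [-0.0, 0.0, -1.0]]
wrist_force: [-1.2, 0.4, 3.8]
grip_width: 0.0599
```

Touchdown at 3.8 N. Releasing, rising and going to the buffer.

{"op": "jog_arm", "data": {"motion": [{"linear": [0,0,0],"roll": 0,"grip": 0.3},{"linear": [0,0,0],"roll": 0,"grip": 0.15},{"linear": [0,0,0],"roll": 0,"grip": 0.15},{"linear": [0,0,-0.01],"roll": 0,"grip": 0.15},{"linear": [0,0,-0.03],"roll": 0,"grip": 0.15},{"linear": [0,0,-0.05],"roll": 0,"grip": 0.15},{"linear": [0,0,-0.05],"roll": 0,"grip": 0.1},{"linear": [0.04,0,0],"roll": 0,"grip": 0.1}]}}

```text
t: 10.72
eef_pos: [0.5997, 0.0412, 0.1482]
orientation: [[0.005, 1.0, 0.006], [1.0, -0.005, 0.0], [0.0, 0.006, -1.0]]
wrist_force: [0.0, 0.8, -0.9]
grip_width: 0.0847
```

{"op": "jog_arm", "data": {"motion": [{"linear": [0.05,0,0],"roll": 0,"grip": 0.3},{"linear": [0.05,0,0],"roll": 0,"grip": 0.3},{"linear": [0.05,0,0],"roll": 0,"grip": 0.3},{"linear": [0.05,0,0],"roll": 0,"grip": 0.3},{"linear": [0.05,0,0],"roll": 0,"grip": 0.3},{"linear": [0.05,0,0],"roll": 0,"grip": 0.3},{"linear": [0,0,0],"roll": 10,"grip": 0.3},{"linear": [0,0,0],"roll": 10,"grip": 0.3}]}}

```text
t: 11.72
eef_pos: [0.5975, 0.3442, 0.144]
orientation: [[0.346, 0.938, 0.0], [0.938, -0.346, -0.0], [-0.0, 0.0, -1.0]]
wrist_force: [0.3, 0.2, -0.3]
grip_width: 0.0658
```

{"op": "jog_arm", "data": {"motion": [{"linear": [0,0,0],"roll": 10,"grip": 0.35},{"linear": [0,0,0],"roll": 10,"grip": 0.35},{"linear": [0,0,0],"roll": 10,"grip": 0.35},{"linear": [0,0,0],"roll": 10,"grip": 0.35},{"linear": [0,0,0],"roll": 7.5,"grip": 0.35},{"linear": [0,0,0],"roll": 0,"grip": 0.35},{"linear": [0,0,0],"roll": 0,"grip": 0.35}]}}

```text
t: 12.6
eef_pos: [0.5976, 0.3438, 0.1438]
orientation: [[0.923, 0.386, 0.0], [0.386, -0.923, 0.0], [0.0, -0.0, -1.0]]
wrist_force: [-0.2, -0.4, 0.0]
grip_width: 0.0609
```

```bash
python3 - <<'E'
from h import *
s=bot.observe();print(s["eef_pos"].round(4),s["q"].round(3))
for n in("top","scene"):
    im,d,W=cloud(n)
    m=(abs(W[...,0]-.597)<.06)&(abs(W[...,1]-.002)<.1)&(W[...,2]>.011)&(W[...,2]<.03)
    P=W[m];print(n,len(P),rect(P),P.mean(0).round(4))
    cv2.imwrite(f"pics/{n}4.png",im)
im=cv2.imread("pics/scene4.png");cv2.imwrite("pics/s4.png",cv2.resize(im[130:330,260:560],None,fx=2.3,fy=2.3,interpolation=2))
E
```

```text
[0.5976 0.3438 0.1438] [-1.117  0.756  0.88   1.513 -0.613  1.166 -1.299]
top 867 (array([598.7,   3.3]), array([ 94.9, 200.5]), 3.3) [0.5967 0.0045 0.0169]
scene 1097 (array([596.1,   2.3]), array([135.1,  62. ]), 89.9) [ 0.5975 -0.0037  0.017 ]
```

View pics/s4.png

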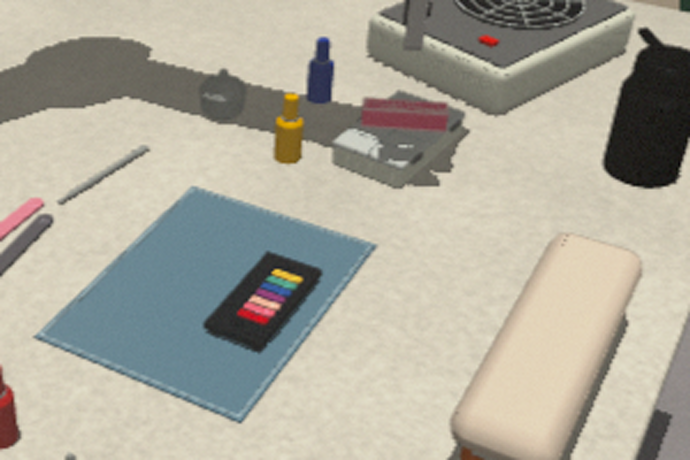

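The plate sits square in the far half: plate centre (596.1, 2.3) against the target (596, 2.2) in the scene frame. Now the buffer.

{"op": "jog_arm", "data": {"motion": [{"linear": [0.003,-0.003,0],"roll": 0,"grip": 0.35},{"linear": [0,0,0.04],"roll": 0,"grip": 0.35},{"linear": [0,0,0.035],"roll": 0,"grip": 0.35},{"linear": [0,0,0.02],"roll": 0,"grip": 0.35},{"linear": [0,0,0.008],"roll": 0,"grip": 0.35},{"linear": [0,0,0.003],"roll": 0,"grip": 0.35},{"linear": [0,0,0],"roll": 0,"grip": 0.35},{"linear": [0,0,0],"roll": 0,"grip": 0.35}]}}

```text
t: 13.7
eef_pos: [0.5996, 0.3479, 0.0383]
orientation: [[0.924, 0.383, 0.001], [0.383, -0.924, 0.001], [0.001, -0.0, -1.0]]
wrist_force: [0.1, -0.9, -0.2]
grip_width: 0.0611
```

{"op": "jog_arm", "data": {"motion": [{"linear": [0,0,0],"roll": 0,"grip": 0.5},{"linear": [0,0,0],"roll": 0,"grip": 0.7},{"linear": [0,0,0],"roll": 0,"grip": 0.85},{"linear": [0,0,0],"roll": 0,"grip": 0.85},{"linear": [0,0,0],"roll": 0,"grip": 0.85}], "squeeze": 12}}

```text
t: 14.32
eef_pos: [0.5993, 0.3476, 0.0375]
orientation: [[0.924, 0.383, -0.0], [0.383, -0.924, -0.0], [-0.0, 0.0, -1.0]]
wrist_force: [0.1, 1.1, 1.6]
grip_width: 0.025
```

{"op": "jog_arm", "data": {"motion": [{"linear": [0,0,-0.01],"roll": 0,"grip": 0.85},{"linear": [0,0,-0.03],"roll": 0,"grip": 0.85},{"linear": [0,0,-0.04],"roll": 0,"grip": 0.85},{"linear": [0,0,-0.02],"roll": 7.5,"grip": 0.85},{"linear": [0,0,0],"roll": 7.5,"grip": 0.85},{"linear": [0,0,0],"roll": 7.5,"grip": 0.85},{"linear": [-0.01,0.03,0],"roll": 0,"grip": 0.85},{"linear": [-0.02,0.05,0],"roll": 0,"grip": 0.85}]}}

```text
t: 15.32
eef_pos: [0.5692, 0.2676, 0.1378]
orientation: [[1.0, 0.002, 0.001], [0.002, -1.0, -0.0], [0.001, 0.0, -1.0]]
wrist_force: [1.1, -1.1, 0.7]
grip_width: 0.0254
```

{"op": "jog_arm", "data": {"motion": [{"linear": [-0.018,0.05,0],"roll": 0,"grip": 0.85},{"linear": [-0.018,0.05,0],"roll": 0,"grip": 0.85},{"linear": [-0.015,0.04,0],"roll": 0,"grip": 0.85},{"linear": [-0.0065,0.023,0.02],"roll": 0,"grip": 0.85},{"linear": [0,0,0.03],"roll": 0,"grip": 0.85},{"linear": [0,0,0.02],"roll": 0,"grip": 0.85},{"linear": [0,0,0],"roll": 0,"grip": 0.85},{"linear": [0,0,0],"roll": 0,"grip": 0.85}]}}

```text
t: 16.32
eef_pos: [0.5123, 0.1047, 0.0682]
orientation: [[1.0, 0.0, 0.001], [0.0, -1.0, -0.0], [0.001, 0.0, -1.0]]
wrist_force: [-0.3, 0.3, 0.1]
grip_width: 0.0246
```

```bash
python3 - <<'E'
from h import *
s=bot.observe();p=s["eef_pos"];print(p.round(4),s["orientation"].round(4).tolist())
for n in("top","scene"):
    im,d,W=cloud(n);cv2.imwrite(f"pics/{n}5.png",im)
    h=cv2.cvtColor(im,cv2.COLOR_BGR2HSV);pink=((h[...,0]>160)|(h[...,0]<8))&(h[...,1]>50)
    m=(np.hypot(W[...,0]-p[0],W[...,1]-p[1])<.08)&pink&(W[...,2]>p[2]-.012)&(W[...,2]<p[2]+.032)
    P=W[m];print(n,len(P),rect(P),np.percentile(P,[1,99],axis=0).round(4).tolist())
E
```

```text
[0.5123 0.1047 0.0682] [[1.0, 0.0004, 0.0008], [0.0004, -1.0, -0.0001], [0.0008, 0.0001, -1.0]]
top 99 (array([481. , 104.6]), array([23.4, 30.8]), 89.6) [[0.4657, 0.0929, 0.061], [0.4944, 0.1155, 0.0933]]
scene 428 (array([513.3,  98.9]), array([95.1, 33. ]), 2.0) [[0.4676, 0.0877, 0.0627], [0.5598, 0.1148, 0.0909]]
```

{"op": "jog_arm", "data": {"motion": [{"linear": [-0.0025,0.001,0.02],"roll": 0,"grip": 0.85},{"linear": [0,0,0.02],"roll": 0,"grip": 0.85},{"linear": [0,0,0.012],"roll": 0,"grip": 0.85},{"linear": [0,0,0.005],"roll": 0,"grip": 0.85},{"linear": [0,0,0.002],"roll": 0,"grip": 0.85},{"linear": [0,0,0.001],"roll": 0,"grip": 0.85},{"linear": [0,0,0],"roll": 0,"grip": 0.85},{"linear": [0,0,0],"roll": 0,"grip": 0.85}]}}

```text
t: 17.42
eef_pos: [0.5094, 0.1038, 0.0077]
orientation: [[1.0, 0.0, 0.0], [0.0, -1.0, 0.0], [0.0, -0.0, -1.0]]
wrist_force: [0.1, -0.1, 0.2]
grip_width: 0.0249
```

{"op": "jog_arm", "data": {"motion": [{"linear": [0,0,0.0007],"roll": 0,"grip": 0.85},{"linear": [0,0,0],"roll": 0,"grip": 0.7},{"linear": [0,0,0],"roll": 0,"grip": 0.6},{"linear": [0,0,0],"roll": 0,"grip": 0.6},{"linear": [0,0,-0.01],"roll": 0,"grip": 0.6},{"linear": [0,0,-0.03],"roll": 0,"grip": 0.6},{"linear": [0,0,-0.05],"roll": 0,"grip": 0.6},{"linear": [0,0,-0.05],"roll": 0,"grip": 0.6}]}}

```text
t: 18.42
eef_pos: [0.5091, 0.1032, 0.1487]
orientation: [[1.0, -0.0, -0.0], [-0.0, -1.0, -0.0], [-0.0, 0.0, -1.0]]
wrist_force: [1.5, 1.0, 1.5]
grip_width: 0.0378
```

{"op": "jog_arm", "data": {"motion": [{"linear": [0,0,0],"roll": -10,"grip": 0.5},{"linear": [0,0,0],"roll": -10,"grip": 0.5},{"linear": [0,0,0],"roll": -10,"grip": 0.5},{"linear": [0,0,0],"roll": -10,"grip": 0.5},{"linear": [0,0,0],"roll": -10,"grip": 0.5},{"linear": [0,0,0],"roll": -10,"grip": 0.5},{"linear": [0,0,0],"roll": -10,"grip": 0.5},{"linear": [0,0,0],"roll": -10,"grip": 0.5}]}}

```text
t: 19.42
eef_pos: [0.5093, 0.1033, 0.1474]
orientation: [[0.168, 0.986, 0.0], [0.986, -0.168, -0.0], [-0.0, 0.0, -1.0]]
wrist_force: [-0.6, 0.2, -0.3]
grip_width: 0.0469
```

{"op": "jog_arm", "data": {"motion": [{"linear": [0,0,0],"roll": -10,"grip": 0.4},{"linear": [-0.03,-0.009,0],"roll": 0,"grip": 0.3},{"linear": [-0.045,-0.014,0],"roll": 0,"grip": 0.3},{"linear": [-0.045,-0.014,0],"roll": 0,"grip": 0.3},{"linear": [-0.045,-0.014,0],"roll": 0,"grip": 0.3},{"linear": [-0.045,-0.014,0],"roll": 0,"grip": 0.3},{"linear": [-0.045,-0.014,0],"roll": 0,"grip": 0.3},{"linear": [-0.045,-0.014,0],"roll": 0,"grip": 0.3}]}}

```text
t: 20.42
eef_pos: [0.4157, -0.1979, 0.1474]
orientation: [[0.0, 1.0, 0.001], [1.0, -0.0, 0.0], [0.0, 0.001, -1.0]]
wrist_force: [0.9, -0.5, 1.0]
grip_width: 0.0659
```

{"op": "jog_arm", "data": {"motion": [{"linear": [-0.045,-0.014,0],"roll": 0,"grip": 0.3},{"linear": [-0.045,-0.014,0],"roll": 0,"grip": 0.3},{"linear": [-0.03,-0.008,0],"roll": 0,"grip": 0.3},{"linear": [-0.016,-0.004,0],"roll": 0,"grip": 0.3},{"linear": [0,0,0],"roll": 0,"grip": 0.3},{"linear": [0,0,0],"roll": 0,"grip": 0.3}]}}

```text
t: 21.18
eef_pos: [0.3766, -0.3317, 0.1469]
orientation: [[-0.001, 1.0, 0.0], [1.0, 0.001, 0.0], [0.0, 0.0, -1.0]]
wrist_force: [0.4, 0.4, -0.2]
grip_width: 0.0657
```

```bash
python3 - <<'E'
from h import *
s=bot.observe();p=s["eef_pos"];print(p.round(4),s["orientation"].round(4).tolist(),s["q"].round(2))
for n in("top","scene"):
    im,d,W=cloud(n);cv2.imwrite(f"pics/{n}6.png",im)
    h=cv2.cvtColor(im,cv2.COLOR_BGR2HSV);pink=((h[...,0]>160)|(h[...,0]<8))&(h[...,1]>40)
    m=(np.hypot(W[...,0]-.51,W[...,1]-.104)<.08)&(W[...,2]>.018)&(W[...,2]<.04)
    P=W[m];print(n,len(P),rect(P),np.percentile(P,[1,99],axis=0).round(4).tolist())
cv2.imwrite("pics/s6.png",cv2.resize(im[120:420,80:480],None,fx=2,fy=2,interpolation=2))
E
```

```text
[ 0.3766 -0.3317  0.1469] [[-0.0006, 1.0, 0.0], [1.0, 0.0006, 0.0002], [0.0002, 0.0, -1.0]] [-0.05  0.37  0.86  1.99 -0.35  0.93  0.99]
top 302 (array([523. , 100.3]), array([ 53.7, 121.4]), 69.6) [[0.4639, 0.0915, 0.0189], [0.558, 0.1168, 0.0338]]
scene 367 (array([522.2,  98.4]), array([ 50.1, 121.3]), 75.5) [[0.463, 0.0863, 0.0182], [0.5569, 0.1171, 0.0305]]
```

View pics/s6.png

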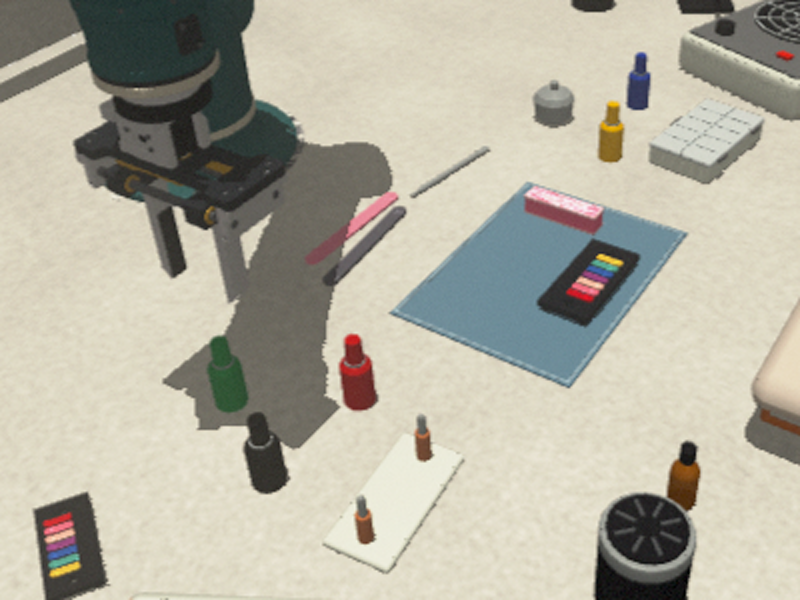

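The picture shows the buffer on the mat (565,205), the plate (590,280), and the gripper in place over the green bottle (227,375). Descending on green.

{"op": "jog_arm", "data": {"motion": [{"linear": [-0.001,0,0.03],"roll": 0,"grip": 0.3},{"linear": [0,0,0.04],"roll": 0,"grip": 0.3},{"linear": [0,0,0.04],"roll": 0,"grip": 0.3},{"linear": [0,0,0.02],"roll": 0,"grip": 0.3},{"linear": [0,0,0.006],"roll": 0,"grip": 0.3},{"linear": [0,0,0],"roll": 0,"grip": 0.3},{"linear": [0,0,0],"roll": 0,"grip": 0.4},{"linear": [0,0,0],"roll": 0,"grip": 0.5}]}}

```text
t: 22.28
eef_pos: [0.3769, -0.3335, 0.0115]
orientation: [[-0.001, 1.0, 0.001], [1.0, 0.001, -0.001], [-0.001, 0.001, -1.0]]
wrist_force: [0.4, 0.5, -0.0]
grip_width: 0.0498
```

{"op": "jog_arm", "data": {"motion": [{"linear": [0,0,0],"roll": 0,"grip": 0.6},{"linear": [0,0,0],"roll": 0,"grip": 0.8},{"linear": [0,0,0],"roll": 0,"grip": 0.8},{"linear": [0,0,0],"roll": 0,"grip": 0.8},{"linear": [0,0,0],"roll": 0,"grip": 0.8}], "squeeze": 15}}

```text
t: 22.9
eef_pos: [0.3765, -0.3335, 0.0109]
orientation: [[-0.0, 1.0, 0.0], [1.0, 0.0, -0.0], [-0.0, 0.0, -1.0]]
wrist_force: [-0.1, 1.4, 5.8]
grip_width: 0.0316
```

{"op": "jog_arm", "data": {"motion": [{"linear": [0,0,-0.01],"roll": 0,"grip": 0.8},{"linear": [0,0,-0.03],"roll": 0,"grip": 0.8},{"linear": [0,0,-0.04],"roll": 0,"grip": 0.8},{"linear": [0,0,-0.04],"roll": 0,"grip": 0.8},{"linear": [0.02,0.007,0],"roll": 0,"grip": 0.8},{"linear": [0.04,0.014,0],"roll": 0,"grip": 0.8},{"linear": [0.045,0.0155,0],"roll": 0,"grip": 0.8},{"linear": [0.045,0.0155,0],"roll": 0,"grip": 0.8}]}}

```text
t: 23.9
eef_pos: [0.4286, -0.1821, 0.1313]
orientation: [[0.0, 1.0, 0.0], [1.0, -0.0, 0.0], [0.0, 0.0, -1.0]]
wrist_force: [1.9, -0.2, -0.2]
grip_width: 0.0315
```

{"op": "jog_arm", "data": {"motion": [{"linear": [0.045,0.0155,0],"roll": 0,"grip": 0.8},{"linear": [0.045,0.0155,0],"roll": 0,"grip": 0.8},{"linear": [0.045,0.0155,0],"roll": 0,"grip": 0.8},{"linear": [0.045,0.0155,0],"roll": 0,"grip": 0.8},{"linear": [0.035,0.013,0],"roll": 0,"grip": 0.8},{"linear": [0.024,0.0078,0.02],"roll": 0,"grip": 0.8},{"linear": [0,0,0.03],"roll": 0,"grip": 0.8},{"linear": [0,0,0.02],"roll": 0,"grip": 0.8}]}}

```text
t: 24.9
eef_pos: [0.5107, 0.0558, 0.06]
orientation: [[-0.001, 1.0, -0.001], [1.0, 0.001, -0.001], [-0.001, -0.001, -1.0]]
wrist_force: [0.3, -0.2, -0.4]
grip_width: 0.0322
```

{"op": "jog_arm", "data": {"motion": [{"linear": [0,0,0],"roll": 0,"grip": 0.8},{"linear": [0,0,0],"roll": 0,"grip": 0.8}]}}

```text
t: 25.15
eef_pos: [0.5115, 0.0555, 0.0617]
orientation: [[0.0, 1.0, 0.001], [1.0, -0.0, 0.0], [0.0, 0.001, -1.0]]
wrist_force: [0.2, 0.3, 0.8]
grip_width: 0.0317
```

```bash
cat > chk.py <<'E'
from h import *
import sys
H={"green":(45,85),"red":(None,),"black":None}
def chk(col,c,r=.05):
    s=bot.observe();p=s["eef_pos"];print("tcp",p.round(4),s["wrist_force"].round(1),"w",round(float(s["grip_width"]),4))
    for n in("top","scene"):
        im,d,W=cloud(n);h=cv2.cvtColor(im,cv2.COLOR_BGR2HSV)
        k=(h[...,0]>45)&(h[...,0]<85)&(h[...,1]>90) if col=="green" else ((h[...,0]<8)|(h[...,0]>172))&(h[...,1]>130) if col=="red" else (h[...,2]<80)
        m=k&(np.hypot(W[...,0]-c[0],W[...,1]-c[1])<r)&(W[...,2]>.006)&(W[...,2]<.2);P=W[m]
        print(n,len(P),rect(P),np.percentile(P,[2,98],axis=0).round(4).tolist(), "cap",P[P[:,2]>P[:,2].max()-.03].mean(0).round(4))
if __name__=="__main__":chk(sys.argv[1],(float(sys.argv[2]),float(sys.argv[3])),float(sys.argv[4]) if len(sys.argv)>4 else .03)
E
python3 chk.py green .5118 .0555
```

```text
tcp [0.5115 0.0555 0.0617] [0.2 0.3 0.8] w 0.0317Traceback (most recent call last):
  File "chk.py", line 11, in <module>
    if __name__=="__main__":chk(sys.argv[1],(float(sys.argv[2]),float(sys.argv[3])),float(sys.argv[4]) if len(sys.argv)>4 else .03)
                            ~~~^^^^^^^^^^^^^^^^^^^^^^^^^^^^^^^^^^^^^^^^^^^^^^^^^^^^^^^^^^^^^^^^^^^^^^^^^^^^^^^^^^^^^^^^^^^^^^^^^^^^
  File "chk.py", line 10, in chk
    print(n,len(P),rect(P),np.percentile(P,[2,98],axis=0).round(4).tolist(), "cap",P[P[:,2]>P[:,2].max()-.03].mean(0).round(4))
                           ~~~~~~~~~~~~~^^^^^^^^^^^^^^^^^
    return _quantile_unchecked(
        a, q, axis, out, overwrite_input, method, keepdims, weights)
    return _ureduce(a,
                    func=_quantile_ureduce_func,
    ...<5 lines>...
                    overwrite_input=overwrite_input,
                    method=method)
    r = func(a, **kwargs)
    result = _quantile(arr,
                       quantiles=q,
    ...<2 lines>...
                       out=out,
                       weights=wgt)
    slices_having_nans = np.isnan(arr[-1, ...])
                                  ~~~^^^^^^^^^
IndexError: index -1 is out of bounds for axis 0 with size 0
```

```bash
sed -i 's/^        print(n,len(P),rect/        if len(P)<5: print(n,"hidden"); continue\n        print(n,len(P),rect/' chk.py; python3 chk.py green .5118 .0555
```

```text
tcp [0.5117 0.0556 0.0618] [-0.3 -0.1 -0.4] w 0.0315
top hidden
scene 296 (array([513.3,  47.7]), array([28.2, 20.6]), 29.0) [[0.5001, 0.0375, 0.0541], [0.5241, 0.055, 0.1314]] cap [0.513  0.0495 0.1176]
```

{"op": "jog_arm", "data": {"motion": [{"linear": [0,0,0.02],"roll": 0,"grip": 0.8},{"linear": [0,0,0.015],"roll": 0,"grip": 0.8},{"linear": [0,0,0.008],"roll": 0,"grip": 0.8},{"linear": [0,0,0.004],"roll": 0,"grip": 0.8},{"linear": [0,0,0.001],"roll": 0,"grip": 0.8},{"linear": [0,0,0],"roll": 0,"grip": 0.8},{"linear": [0,0,0],"roll": 0,"grip": 0.8}]}}

```text
t: 26.18
eef_pos: [0.5112, 0.0555, 0.013]
orientation: [[-0.0, 1.0, 0.0], [1.0, 0.0, -0.0], [-0.0, 0.0, -1.0]]
wrist_force: [-2.4, -0.7, 4.4]
grip_width: 0.0314
```

{"op": "jog_arm", "data": {"motion": [{"linear": [0,0,0],"roll": 0,"grip": 0.6},{"linear": [0,0,0],"roll": 0,"grip": 0.5},{"linear": [0,0,0],"roll": 0,"grip": 0.45},{"linear": [0,0,-0.01],"roll": 0,"grip": 0.45},{"linear": [0,0,-0.03],"roll": 0,"grip": 0.45},{"linear": [0,0,-0.05],"roll": 0,"grip": 0.45},{"linear": [0,0,-0.04],"roll": 0,"grip": 0.4},{"linear": [-0.03,-0.002,0],"roll": 0,"grip": 0.4}]}}

```text
t: 27.18
eef_pos: [0.5107, 0.0271, 0.1458]
orientation: [[-0.004, 1.0, 0.004], [1.0, 0.004, 0.002], [0.002, 0.004, -1.0]]
wrist_force: [0.6, 0.1, 0.1]
grip_width: 0.0561
```

{"op": "jog_arm", "data": {"motion": [{"linear": [-0.045,-0.004,0],"roll": 0,"grip": 0.3},{"linear": [-0.05,-0.005,0],"roll": 0,"grip": 0.3},{"linear": [-0.05,-0.005,0],"roll": 0,"grip": 0.3},{"linear": [-0.05,-0.005,0],"roll": 0,"grip": 0.3},{"linear": [-0.05,-0.004,0],"roll": 0,"grip": 0.3},{"linear": [-0.0465,-0.0037,0],"roll": 0,"grip": 0.3},{"linear": [0,0,0],"roll": 0,"grip": 0.3},{"linear": [0,0,0],"roll": 0,"grip": 0.3}]}}

```text
t: 28.18
eef_pos: [0.4825, -0.2655, 0.1431]
orientation: [[-0.0, 1.0, 0.0], [1.0, 0.0, 0.0], [0.0, 0.0, -1.0]]
wrist_force: [1.1, 0.1, -0.6]
grip_width: 0.0659
```

```bash
python3 chk.py green .5118 .0555;python3 chk.py red .4825 -.266
```

```text
tcp [ 0.4825 -0.2655  0.1431] [ 1.1  0.1 -0.6] w 0.0659
top 101 (array([509.6,  56.1]), array([30.4, 28.9]), 59.5) [[0.4952, 0.0414, 0.014], [0.5231, 0.0699, 0.0857]] cap [0.5101 0.0551 0.0796]
scene 308 (array([514. ,  48.8]), array([29.3, 20.6]), 32.5) [[0.501, 0.0382, 0.007], [0.525, 0.0595, 0.0832]] cap [0.513  0.05   0.0709]
tcp [ 0.4829 -0.2647  0.143 ] [ 0.1  1.  -0.2] w 0.0658
top hidden
scene 412 (array([ 485.6, -271.7]), array([28.3, 23.3]), 27.9) [[0.4765, -0.2833, 0.0075], [0.4971, -0.2608, 0.0809]] cap [ 0.4849 -0.2712  0.0693]
```

{"op": "jog_arm", "data": {"motion": [{"linear": [-0.001,0,0.03],"roll": 0,"grip": 0.3},{"linear": [0,0,0.04],"roll": 0,"grip": 0.3},{"linear": [0,0,0.04],"roll": 0,"grip": 0.3},{"linear": [0,0,0.017],"roll": 0,"grip": 0.3},{"linear": [0,0,0.006],"roll": 0,"grip": 0.3},{"linear": [0,0,0],"roll": 0,"grip": 0.3},{"linear": [0,0,0],"roll": 0,"grip": 0.4},{"linear": [0,0,0],"roll": 0,"grip": 0.5}]}}

```text
t: 29.38
eef_pos: [0.483, -0.267, 0.0105]
orientation: [[-0.0, 1.0, 0.001], [1.0, 0.0, -0.0], [-0.0, 0.001, -1.0]]
wrist_force: [-0.3, 0.6, -0.5]
grip_width: 0.0499
```

{"op": "jog_arm", "data": {"motion": [{"linear": [0,0,0],"roll": 0,"grip": 0.6},{"linear": [0,0,0],"roll": 0,"grip": 0.8},{"linear": [0,0,0],"roll": 0,"grip": 0.8},{"linear": [0,0,0],"roll": 0,"grip": 0.8},{"linear": [0,0,0],"roll": 0,"grip": 0.8}], "squeeze": 15}}

```text
t: 30.0
eef_pos: [0.4826, -0.2669, 0.0099]
orientation: [[-0.0, 1.0, 0.0], [1.0, 0.0, -0.0], [-0.0, 0.0, -1.0]]
wrist_force: [-0.2, 0.7, 6.2]
grip_width: 0.0315
```

{"op": "jog_arm", "data": {"motion": [{"linear": [0,0,-0.01],"roll": 0,"grip": 0.8},{"linear": [0,0,-0.03],"roll": 0,"grip": 0.8},{"linear": [0,0,-0.04],"roll": 0,"grip": 0.8},{"linear": [0,0,-0.04],"roll": 0,"grip": 0.8},{"linear": [0.02,0.002,0],"roll": 0,"grip": 0.8},{"linear": [0.04,0.004,0],"roll": 0,"grip": 0.8},{"linear": [0.045,0.005,0],"roll": 0,"grip": 0.8},{"linear": [0.045,0.005,0],"roll": 0,"grip": 0.8}]}}

```text
t: 31.0
eef_pos: [0.4984, -0.1156, 0.1303]
orientation: [[0.0, 1.0, 0.0], [1.0, -0.0, 0.0], [0.0, 0.0, -1.0]]
wrist_force: [1.1, 0.0, -0.4]
grip_width: 0.0317
```

{"op": "jog_arm", "data": {"motion": [{"linear": [0.045,0.005,0],"roll": 0,"grip": 0.8},{"linear": [0.035,0.004,0],"roll": 0,"grip": 0.8},{"linear": [0.025,0.003,0],"roll": 0,"grip": 0.8},{"linear": [0.015,0.001,0],"roll": 0,"grip": 0.8},{"linear": [0,0,0],"roll": 0,"grip": 0.8},{"linear": [0,0,0.03],"roll": 0,"grip": 0.8},{"linear": [0,0,0.03],"roll": 0,"grip": 0.8},{"linear": [0,0,0],"roll": 0,"grip": 0.8}]}}

```text
t: 32.0
eef_pos: [0.5103, 0.0016, 0.0687]
orientation: [[0.002, 1.0, -0.003], [1.0, -0.002, -0.001], [-0.001, -0.003, -1.0]]
wrist_force: [-0.2, -0.6, -0.7]
grip_width: 0.0318
```

{"op": "jog_arm", "data": {"motion": [{"linear": [0,0,0],"roll": 0,"grip": 0.8},{"linear": [0,0,0],"roll": 0,"grip": 0.8}]}}

```text
t: 32.25
eef_pos: [0.5121, 0.0029, 0.0709]
orientation: [[0.0, 1.0, 0.002], [1.0, -0.0, 0.0], [0.0, 0.002, -1.0]]
wrist_force: [0.2, -0.1, -0.6]
grip_width: 0.0318
```

```bash
python3 chk.py red .5118 .003
```

```text
tcp [0.5121 0.0029 0.0709] [ 0.2 -0.1 -0.6] w 0.0318
top hidden
scene 321 (array([510.9,  -4.6]), array([29.2, 21.9]), 7.6) [[0.4991, -0.0147, 0.0647], [0.5245, 0.0027, 0.1414]] cap [ 0.5135 -0.0026  0.13  ]
```

{"op": "jog_arm", "data": {"motion": [{"linear": [0,-0.0005,0.025],"roll": 0,"grip": 0.8},{"linear": [0,0,0.02],"roll": 0,"grip": 0.8},{"linear": [0,0,0.008],"roll": 0,"grip": 0.8},{"linear": [0,0,0.004],"roll": 0,"grip": 0.8},{"linear": [0,0,0.0015],"roll": 0,"grip": 0.8},{"linear": [0,0,0],"roll": 0,"grip": 0.8},{"linear": [0,0,0],"roll": 0,"grip": 0.8}]}}

```text
t: 33.22
eef_pos: [0.5111, 0.003, 0.0118]
orientation: [[-0.0, 1.0, 0.001], [1.0, 0.0, 0.0], [0.0, 0.001, -1.0]]
wrist_force: [-3.6, -1.0, 8.1]
grip_width: 0.0316
```

{"op": "jog_arm", "data": {"motion": [{"linear": [0,0,0],"roll": 0,"grip": 0.6},{"linear": [0,0,0],"roll": 0,"grip": 0.5},{"linear": [0,0,0],"roll": 0,"grip": 0.45},{"linear": [0,0,-0.01],"roll": 0,"grip": 0.45},{"linear": [0,0,-0.03],"roll": 0,"grip": 0.45},{"linear": [0,0,-0.05],"roll": 0,"grip": 0.45},{"linear": [0,0,-0.04],"roll": 0,"grip": 0.4},{"linear": [-0.03,-0.002,0],"roll": 0,"grip": 0.4}]}}

```text
t: 34.22
eef_pos: [0.5106, -0.0254, 0.1443]
orientation: [[-0.004, 1.0, 0.004], [1.0, 0.004, 0.002], [0.002, 0.004, -1.0]]
wrist_force: [0.4, -0.0, -1.1]
grip_width: 0.0564
```

{"op": "jog_arm", "data": {"motion": [{"linear": [-0.05,-0.005,0],"roll": 0,"grip": 0.3},{"linear": [-0.055,-0.005,0],"roll": 0,"grip": 0.3},{"linear": [-0.055,-0.005,0],"roll": 0,"grip": 0.3},{"linear": [-0.055,-0.005,0],"roll": 0,"grip": 0.3},{"linear": [-0.055,-0.005,0],"roll": 0,"grip": 0.3},{"linear": [-0.05,-0.005,0],"roll": 0,"grip": 0.3},{"linear": [-0.04,-0.005,0],"roll": 0,"grip": 0.3},{"linear": [0,0,0],"roll": 0,"grip": 0.3}]}}

```text
t: 35.22
eef_pos: [0.4723, -0.3901, 0.142]
orientation: [[0.004, 1.0, -0.0], [1.0, -0.004, -0.002], [-0.002, -0.0, -1.0]]
wrist_force: [-0.4, 0.7, -1.2]
grip_width: 0.0659
```

```bash
python3 chk.py red .5118 .003;python3 chk.py black .4735 -.388; python3 chk.py green .5118 .0555
```

```text
tcp [ 0.4723 -0.3901  0.142 ] [-0.4  0.7 -1.2] w 0.0659
top 95 (array([510.,   3.]), array([28.7, 30.5]), 52.4) [[0.4956, -0.0111, 0.0222], [0.5238, 0.0167, 0.086]] cap [0.5104 0.0046 0.0751]
scene 322 (array([513.5,  -2.5]), array([27.8, 24.5]), 27.5) [[0.5027, -0.0145, 0.0072], [0.5247, 0.0083, 0.083]] cap [ 0.5122 -0.0023  0.0722]
tcp [ 0.4739 -0.3868  0.1416] [-0.5  0.7 -0.8] w 0.066
top hidden
scene 551 (array([ 476.4, -392. ]), array([31.3, 25.8]), 68.9) [[0.4658, -0.4058, 0.0079], [0.4883, -0.3789, 0.0808]] cap [ 0.4762 -0.3927  0.0686]
tcp [ 0.4746 -0.3857  0.1415] [0.6 0.7 0.1] w 0.0659
top 100 (array([509.6,  55.8]), array([29.7, 28.2]), 42.0) [[0.4957, 0.0412, 0.0161], [0.5239, 0.0702, 0.0845]] cap [0.5097 0.0553 0.0792]
scene 277 (array([512.5,  48.6]), array([28.2, 23.9]), 11.2) [[0.5017, 0.0375, 0.0084], [0.5251, 0.0593, 0.0833]] cap [0.513  0.0499 0.0723]
```

{"op": "jog_arm", "data": {"motion": [{"linear": [-0.0015,-0.0005,0.03],"roll": 0,"grip": 0.3},{"linear": [0,0,0.04],"roll": 0,"grip": 0.3},{"linear": [0,0,0.04],"roll": 0,"grip": 0.3},{"linear": [0,0,0.016],"roll": 0,"grip": 0.3},{"linear": [0,0,0.005],"roll": 0,"grip": 0.3},{"linear": [0,0,0],"roll": 0,"grip": 0.3},{"linear": [0,0,0],"roll": 0,"grip": 0.4},{"linear": [0,0,0],"roll": 0,"grip": 0.5}]}}

```text
t: 36.52
eef_pos: [0.4739, -0.3886, 0.0111]
orientation: [[-0.0, 1.0, 0.001], [1.0, 0.0, -0.001], [-0.001, 0.001, -1.0]]
wrist_force: [-0.3, 0.2, -0.1]
grip_width: 0.0498
```

{"op": "jog_arm", "data": {"motion": [{"linear": [0,0,0],"roll": 0,"grip": 0.6},{"linear": [0,0,0],"roll": 0,"grip": 0.8},{"linear": [0,0,0],"roll": 0,"grip": 0.8},{"linear": [0,0,0],"roll": 0,"grip": 0.8},{"linear": [0,0,0],"roll": 0,"grip": 0.8}], "squeeze": 15}}

```text
t: 37.15
eef_pos: [0.4736, -0.3884, 0.0104]
orientation: [[-0.0, 1.0, 0.0], [1.0, 0.0, -0.0], [-0.0, 0.0, -1.0]]
wrist_force: [-0.9, -0.1, 4.3]
grip_width: 0.0317
```

{"op": "jog_arm", "data": {"motion": [{"linear": [0,0,-0.01],"roll": 0,"grip": 0.8},{"linear": [0,0,-0.03],"roll": 0,"grip": 0.8},{"linear": [0,0,-0.04],"roll": 0,"grip": 0.8},{"linear": [0,0,-0.04],"roll": 0,"grip": 0.8},{"linear": [0.02,0.002,0],"roll": 0,"grip": 0.8},{"linear": [0.04,0.0045,0],"roll": 0,"grip": 0.8},{"linear": [0.045,0.005,0],"roll": 0,"grip": 0.8},{"linear": [0.045,0.005,0],"roll": 0,"grip": 0.8}]}}

```text
t: 38.15
eef_pos: [0.4899, -0.237, 0.1307]
orientation: [[0.0, 1.0, 0.0], [1.0, -0.0, 0.0], [0.0, 0.0, -1.0]]
wrist_force: [1.0, -0.0, -1.3]
grip_width: 0.0317
```

{"op": "jog_arm", "data": {"motion": [{"linear": [0.045,0.005,0],"roll": 0,"grip": 0.8},{"linear": [0.045,0.005,0],"roll": 0,"grip": 0.8},{"linear": [0.04,0.005,0],"roll": 0,"grip": 0.8},{"linear": [0.03,0.003,0],"roll": 0,"grip": 0.8},{"linear": [0.02,0.002,0],"roll": 0,"grip": 0.8},{"linear": [0.0095,0.001,0],"roll": 0,"grip": 0.8},{"linear": [0,0,0.03],"roll": 0,"grip": 0.8},{"linear": [0,0,0.03],"roll": 0,"grip": 0.8}]}}

```text
t: 39.15
eef_pos: [0.5112, -0.0493, 0.0699]
orientation: [[0.0, 1.0, 0.001], [1.0, -0.0, -0.0], [-0.0, 0.001, -1.0]]
wrist_force: [0.4, -0.2, -0.3]
grip_width: 0.0313
```

{"op": "jog_arm", "data": {"motion": [{"linear": [0,0,0],"roll": 0,"grip": 0.8},{"linear": [0,0,0],"roll": 0,"grip": 0.8},{"linear": [0,0,0],"roll": 0,"grip": 0.8}]}}

```text
t: 39.52
eef_pos: [0.5116, -0.0491, 0.0714]
orientation: [[-0.0, 1.0, 0.002], [1.0, 0.0, 0.0], [0.0, 0.002, -1.0]]
wrist_force: [0.9, -0.2, -0.6]
grip_width: 0.0323
```

```bash
python3 chk.py black .5118 -.05; python3 - <<'E'
from h import *
im,d,W=cloud("scene");cv2.imwrite("pics/s8.png",cv2.resize(im[150:330,240:500],None,fx=3,fy=3,interpolation=2))
E
```

```text
tcp [ 0.5116 -0.0491  0.0714] [ 0.9 -0.2 -0.6] w 0.0323
top hidden
scene 548 (array([511.3, -56.1]), array([44.7, 46.4]), 87.5) [[0.4914, -0.0767, 0.0641], [0.5273, -0.0451, 0.1924]] cap [ 0.5053 -0.0654  0.1851]
```

View pics/s8.png

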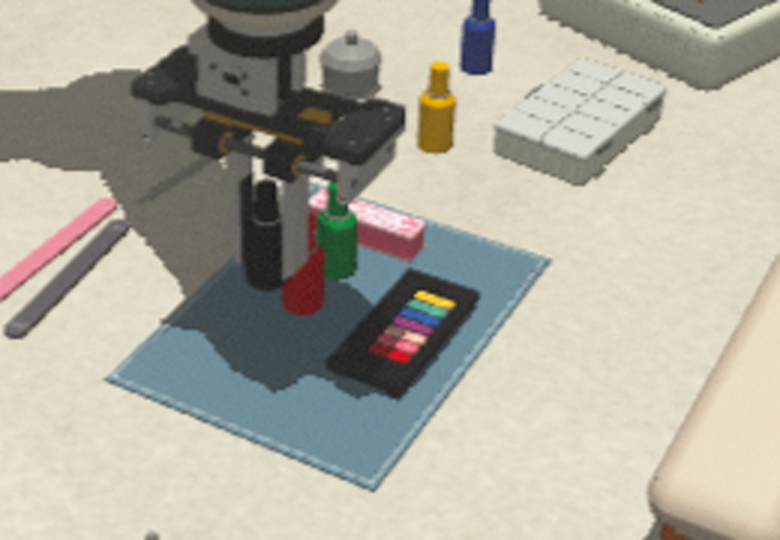

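The black bottle is in the hand (265,235), upright, with red (303,285), green (337,245), the buffer and the plate standing correctly. Lowering black.

{"op": "jog_arm", "data": {"motion": [{"linear": [0,-0.0005,0.025],"roll": 0,"grip": 0.8},{"linear": [0,0,0.02],"roll": 0,"grip": 0.8},{"linear": [0,0,0.008],"roll": 0,"grip": 0.8},{"linear": [0,0,0.004],"roll": 0,"grip": 0.8},{"linear": [0,0,0.0015],"roll": 0,"grip": 0.8},{"linear": [0,0,0],"roll": 0,"grip": 0.8},{"linear": [0,0,0],"roll": 0,"grip": 0.8}]}}

```text
t: 40.55
eef_pos: [0.5107, -0.049, 0.0123]
orientation: [[-0.0, 1.0, 0.001], [1.0, 0.0, 0.0], [0.0, 0.001, -1.0]]
wrist_force: [-3.3, -1.2, 6.9]
grip_width: 0.0317
```

{"op": "jog_arm", "data": {"motion": [{"linear": [0,0,0],"roll": 0,"grip": 0.6},{"linear": [0,0,0],"roll": 0,"grip": 0.5},{"linear": [0,0,0],"roll": 0,"grip": 0.45},{"linear": [0,0,-0.01],"roll": 0,"grip": 0.45},{"linear": [0,0,-0.03],"roll": 0,"grip": 0.45},{"linear": [0,0,-0.05],"roll": 0,"grip": 0.45},{"linear": [0,0,-0.05],"roll": 0,"grip": 0.45},{"linear": [-0.04,0,0],"roll": 0,"grip": 0.4}]}}

```text
t: 41.55
eef_pos: [0.5126, -0.0865, 0.1553]
orientation: [[-0.006, 1.0, 0.005], [1.0, 0.006, 0.002], [0.002, 0.005, -1.0]]
wrist_force: [0.0, -0.2, -1.0]
grip_width: 0.0556
```

{"op": "jog_arm", "data": {"motion": [{"linear": [-0.05,0,0],"roll": 0,"grip": 0.3},{"linear": [-0.05,0,0],"roll": 0,"grip": 0.3},{"linear": [-0.05,0,0],"roll": 0,"grip": 0.3},{"linear": [-0.05,0,0],"roll": 0,"grip": 0.3},{"linear": [-0.04,0,0],"roll": 0,"grip": 0.3},{"linear": [0,0,0],"roll": 0,"grip": 0.3},{"linear": [0,0,0],"roll": 0,"grip": 0.3}]}}

```text
t: 42.42
eef_pos: [0.5105, -0.3284, 0.152]
orientation: [[-0.0, 1.0, -0.0], [1.0, 0.0, 0.0], [0.0, -0.0, -1.0]]
wrist_force: [0.9, -0.1, -0.5]
grip_width: 0.0656
```

```bash
for a in "black .5118 -.0485" "red .5118 .003" "green .5118 .0555"; do python3 chk.py $a .027; done; python3 - <<'E'
from h import *
for n in("top","scene"):
    im,d,W=cloud(n)
    m=(abs(W[...,0]-.597)<.045)&(abs(W[...,1]-.003)<.072)&(W[...,2]>.011)&(W[...,2]<.03);print(n,"plate",rect(W[m]))
    m=(abs(W[...,0]-.51)<.055)&(abs(W[...,1]-.104)<.022)&(W[...,2]>.012)&(W[...,2]<.04);print(n,"buffer",rect(W[m]))
    cv2.imwrite(f"pics/{n}9.png",im)
a=cv2.imread("pics/top9.png")[180:275,235:365];b=cv2.imread("pics/scene9.png")[120:330,260:500]
cv2.imwrite("pics/f1.png",cv2.resize(a,None,fx=6,fy=6,interpolation=2))
cv2.imwrite("pics/f2.png",cv2.resize(b,None,fx=2.8,fy=2.8,interpolation=2))
E
```

```text
tcp [ 0.5105 -0.3284  0.152 ] [ 0.9 -0.1 -0.5] w 0.0656
top 118 (array([509.6, -49.2]), array([29.6, 31.1]), 50.7) [[0.4947, -0.0623, 0.0121], [0.5237, -0.034, 0.0854]] cap [ 0.5083 -0.0493  0.0784]
scene 358 (array([511.9, -55.8]), array([28.3, 24.2]), 17.6) [[0.5005, -0.0672, 0.0083], [0.5242, -0.044, 0.0827]] cap [ 0.5122 -0.0555  0.0696]
tcp [ 0.5109 -0.3277  0.152 ] [-0.7  0.8 -0.4] w 0.0657
top 89 (array([510. ,   2.8]), array([28.1, 30.5]), 52.5) [[0.4953, -0.0112, 0.0267], [0.5254, 0.0166, 0.0875]] cap [0.5096 0.0034 0.0791]
scene 319 (array([514.5,  -3.1]), array([29.2, 23.3]), 43.6) [[0.5023, -0.0148, 0.0071], [0.5247, 0.0078, 0.0828]] cap [ 0.5123 -0.0026  0.0695]
tcp [ 0.5109 -0.3277  0.152 ] [-0.5 -0.6 -0.1] w 0.066
top 100 (array([509.7,  55.9]), array([29.3, 28.3]), 47.2) [[0.4953, 0.0413, 0.0134], [0.5242, 0.07, 0.0852]] cap [0.5101 0.056  0.0789]
scene 278 (array([514.1,  48.3]), array([28.7, 22.2]), 29.7) [[0.5008, 0.0381, 0.0081], [0.5249, 0.0592, 0.0832]] cap [0.5124 0.0502 0.0715]
top plate (array([597.1,   1.5]), array([134.6,  63. ]), 88.3)
top buffer (array([510.5, 103.3]), array([28.7, 95.9]), 89.0)
scene plate (array([595.8,   1.4]), array([134.9,  61.8]), 89.6)
scene buffer (array([509.2, 101. ]), array([96.5, 30.9]), 1.4)
```

View pics/f1.png

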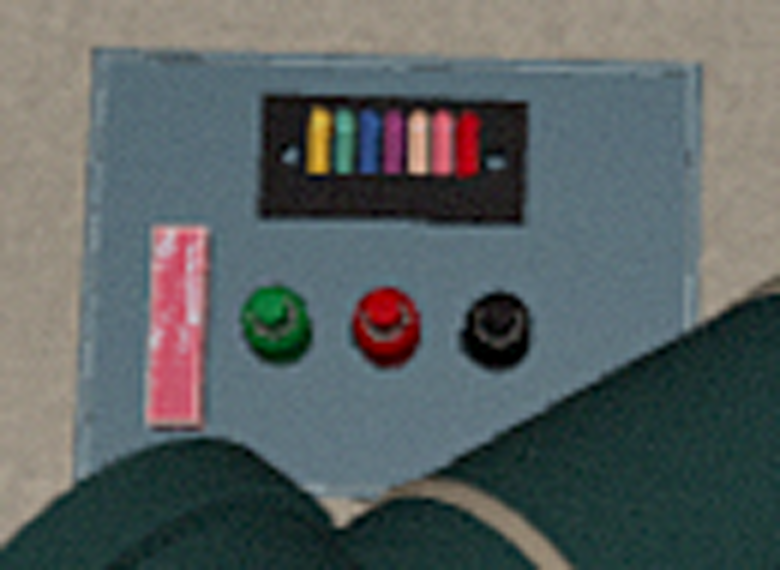

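View pics/f2.png

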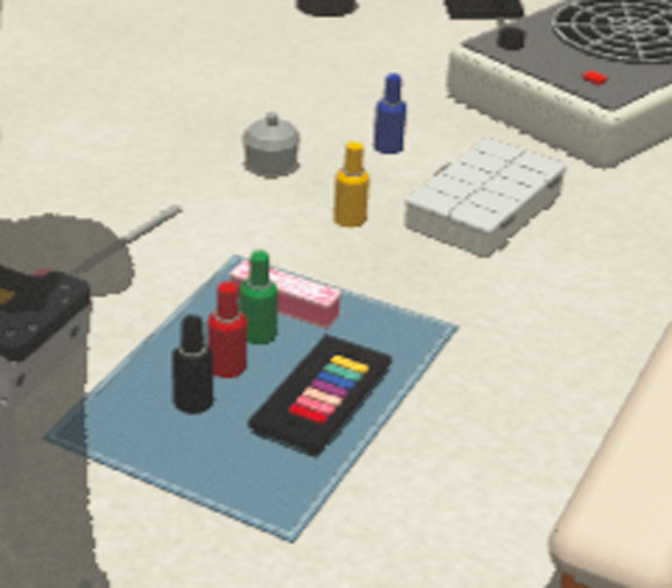

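The last checks match the targets to about 1–2 mm, and the blue and yellow bottles and the dish look unmoved. Handing in.

```bash
python3 -c "
from plant import bot
print(bot.observe()['t']);print(bot.close_job())"
```

```text
42.825
the job is handed in; nothing more can be done
None
```

I set out the whole job and handed it in at 42.8 s. The plate came straight up off its dowels and now lies in the middle of the far half of the mat. The buffer, green, red and black then went in a row in front of it, each lowered until it touched before I let go.

**Plate:** both cameras put it within about 1–2 mm of the far half's middle. Its fitted angle was off square by 0.4° in one camera and 1.7° in the other; I put that down to measurement scatter, since the gripper was square at release.

**Row:** centres are in line within about 1 mm, and red stands about 1.5 mm or less off the plate's middle. The top camera's measurements:

| Gap | Measured | Asked |
|---|---|---|
| Buffer to green | about 19 mm | 20 mm |
| Green to red | about 21 mm | 20 mm |
| Red to black | about 20 mm | 20 mm |
| Bottles to plate | about 40 mm, with 1–2 mm of doubt | 40 mm |

All the bottles stand upright. The blue and yellow bottles and the dish look unmoved in the last picture, though I did not re-measure them.

**Disagreement:** the two cameras differ by about 2 mm at the mat and up to about 7 mm on the bottles. The side camera sees only one face of each bottle, so I relied on the top camera and the arm's own position for the bottles.

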